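Find the loose bolt, clear the jar into its row, hold the well open

TASK

One of the three garnish wells on the bar has a loose hold-down bolt that sinks when tapped: tap the red bolt heads down from above, one after another, until you find it, then clear the jar off that well's cover and stand it upright on the free black pad of the little shelf, completing the row. Last, lift that well's black cover by its bar to about 45 degrees, so the nut inside can be reached, and finish while still holding it open with the fingers (it falls shut if let go). Keep the other two covers shut, and leave the other jars and everything else on the bar where they stand.

Things in the scene. Friction and masses are not known exactly. Their poses are not given: they have to be found in the camera images.
- well_a: one of three look-alike stainless garnish wells fixed on the bar (which stands where varies): box 190 long (its x) x 110 wide (its y) x 80 high; origin at the centre of its underside, own x runs from its bolt end (near the robot) to its hinge end, z up. The front 70 of it is a solid deck with the bolt in it, the rear 120 an open well under a hinged cover
- bolt_a_top (a point): centre of the top face of the red hold-down bolt head of well_a: head 24 across, 10 tall, its top 100 above the bar and 20 above the deck before it is tapped; in the well's frame at x = -68, y = 0
- bolt_a (a joint): how far the bolt of well_a has sunk, m: 0 at the start, stop at 0.008. A firm bolt does not move under a tap; the loose one (only one of the three, no telling by eye) goes down under 2 to 3 N to its stop and stays down
- cap_a_bar (a point): middle of the lift bar on the cover of well_a: a round steel bar 10 thick and 70 long, along the well's y, on two end posts, its axis 35 above the cover's top face (121.5 above the bar counter when shut), 98 from the hinge axis horizontally and 41 above it (hinge axis: parallel to the well's y, in the well's frame at x = 94, z = 80.5, the end away from the robot), and 64 behind the bolt's axis; turns with the cover
- cap_a (a joint): opening angle of the black cover of well_a (118 x 110 x 6, 0.24 to 0.42 kg), rad: 0 shut and level, grows as the bolt-side edge rises, stop at 1.2 (69 degrees). It swings freely and falls shut from any angle when let go; without the jar, 1.5 to 3 N at the bar lifts it
- jar_a: amber screw-cap jar with a white label standing on the cover of well_a between bar and hinge, upright: 52 across, 85 tall, 0.17 to 0.35 kg, one of five alike; origin at the centre of its underside, which is 86.5 above the bar counter at the start
- well_b: one of three look-alike stainless garnish wells fixed on the bar (which stands where varies): box 190 long (its x) x 110 wide (its y) x 80 high; origin at the centre of its underside, own x runs from its bolt end (near the robot) to its hinge end, z up. The front 70 of it is a solid deck with the bolt in it, the rear 120 an open well under a hinged cover
- bolt_b_top (a point): centre of the top face of the red hold-down bolt head of well_b: head 24 across, 10 tall, its top 100 above the bar and 20 above the deck before it is tapped; in the well's frame at x = -68, y = 0
- bolt_b (a joint): how far the bolt of well_b has sunk, m: 0 at the start, stop at 0.008. A firm bolt does not move under a tap; the loose one (only one of the three, no telling by eye) goes down under 2 to 3 N to its stop and stays down
- cap_b_bar (a point): middle of the lift bar on the cover of well_b: a round steel bar 10 thick and 70 long, along the well's y, on two end posts, its axis 35 above the cover's top face (121.5 above the bar counter when shut), 98 from the hinge axis horizontally and 41 above it (hinge axis: parallel to the well's y, in the well's frame at x = 94, z = 80.5, the end away from the robot), and 64 behind the bolt's axis; turns with the cover
- cap_b (a joint): opening angle of the black cover of well_b (118 x 110 x 6, 0.24 to 0.42 kg), rad: 0 shut and level, grows as the bolt-side edge rises, stop at 1.2 (69 degrees). It swings freely and falls shut from any angle when let go; without the jar, 1.5 to 3 N at the bar lifts it
- jar_b: amber screw-cap jar with a white label standing on the cover of well_b between bar and hinge, upright: 52 across, 85 tall, 0.17 to 0.35 kg, one of five alike; origin at the centre of its underside, which is 86.5 above the bar counter at the start
- well_c: one of three look-alike stainless garnish wells fixed on the bar (which stands where varies): box 190 long (its x) x 110 wide (its y) x 80 high; origin at the centre of its underside, own x runs from its bolt end (near the robot) to its hinge end, z up. The front 70 of it is a solid deck with the bolt in it, the rear 120 an open well under a hinged cover
- bolt_c_top (a point): centre of the top face of the red hold-down bolt head of well_c: head 24 across, 10 tall, its top 100 above the bar and 20 above the deck before it is tapped; in the well's frame at x = -68, y = 0
- bolt_c (a joint): how far the bolt of well_c has sunk, m: 0 at the start, stop at 0.008. A firm bolt does not move under a tap; the loose one (only one of the three, no telling by eye) goes down under 2 to 3 N to its stop and stays down
- cap_c_bar (a point): middle of the lift bar on the cover of well_c: a round steel bar 10 thick and 70 long, along the well's y, on two end posts, its axis 35 above the cover's top face (121.5 above the bar counter when shut), 98 from the hinge axis horizontally and 41 above it (hinge axis: parallel to the well's y, in the well's frame at x = 94, z = 80.5, the end away from the robot), and 64 behind the bolt's axis; turns with the cover
- cap_c (a joint): opening angle of the black cover of well_c (118 x 110 x 6, 0.24 to 0.42 kg), rad: 0 shut and level, grows as the bolt-side edge rises, stop at 1.2 (69 degrees). It swings freely and falls shut from any angle when let go; without the jar, 1.5 to 3 N at the bar lifts it
- jar_c: amber screw-cap jar with a white label standing on the cover of well_c between bar and hinge, upright: 52 across, 85 tall, 0.17 to 0.35 kg, one of five alike; origin at the centre of its underside, which is 86.5 above the bar counter at the start
- shelf_free (a point): centre of the free round black pad (60 across) on top of the low wooden jar shelf fixed on the bar, on the robot's left: board 280 long (this point's x) x 90 wide (its y), top 40 above the counter. Three pads in a row along x, 85 apart: the free one is at the end farther from the robot (+x), jars stand on the other two, at x = -85 and -170 from here
- jar_row1: bystander, to be left alone: amber jar standing on the shelf's near end place, 52 across, 85 tall; origin at its underside centre
- jar_row2: bystander, to be left alone: amber jar standing on the shelf's middle place, 52 across, 85 tall; origin at its underside centre
- jigger: bystander, to be left alone: steel double-cone measure standing upright, 48 across, 75 tall, between robot and wells; origin at its underside centre
- tumbler: bystander, to be left alone: green tumbler, 68 across at the rim, 95 tall, behind the wells; origin at its underside centre
- shaker: bystander, to be left alone: steel cocktail shaker, 86 across, 190 tall, behind, between wells and shelf; origin at its underside centre

How it is judged (in metres and radians):
On the way, in this order (a step that is already met when the one before it is completed fails the run):
1. the loose bolt has been tapped down (value of joint bolt_b above 0.005 m), for 0.1 s.
2. the jar from that well stands in the free place of the row, let go (horizontal distance between jar_b and shelf_free below 0.02 m and z of jar_b in the frame of shelf_free between -0.005 and 0.006 m and angle between jar_b's own z axis and vertical below 0.1 rad and contact force between the fingers and jar_b below 0.1 N and linear speed of jar_b below 0.05 m/s), for 0.2 s.
3. the cover of the loose bolt's well is lifted at least 34 degrees by the fingers (value of joint cap_b above 0.6 rad and contact force between the fingers and well_b above 0.5 N), for 0.3 s.
At the end, for the whole second after the job is handed in: Loose bolt down over 5 mm; its jar upright on the shelf within 20 mm of the free place; its cover held still by the fingers (over 0.5 N), open over 0.6 rad (34 degrees); the other covers shut (under 0.1 rad); the other jars and bystanders within 30 mm of their start, none toppled (all of step 3 and horizontal distance between jar_b and shelf_free below 0.02 m and z of jar_b in the frame of shelf_free between -0.005 and 0.006 m and angle between jar_b's own z axis and vertical below 0.1 rad and value of joint bolt_b above 0.005 m and velocity of joint cap_b between -0.15 and 0.15 rad/s and value of joint each of cap_a, cap_c below 0.1 rad and distance of each of jar_a, jar_c, jar_row1, jar_row2, jigger, tumbler, shaker from where it was at the start of the episode below 0.03 m and angle between each of jar_a, jar_c, jar_row1, jar_row2, jigger, tumbler, shaker's own z axis and vertical below 0.35 rad); the arm keeps its last pose, push and grip.
It fails at once if the cover of a well with a firm bolt is lifted (value of joint any of cap_a, cap_c above 0.2 rad).
It fails at once if the right cover is lifted before its bolt was found loose by tapping (value of joint cap_b above 0.3 rad and value of joint bolt_b below 0.004 m).
It fails at once if another jar or a bystander is shoved along or knocked over (distance of any of jar_a, jar_c, jar_row1, jar_row2, jigger, tumbler, shaker from where it was at the start of the episode above 0.04 m or angle between any of jar_a, jar_c, jar_row1, jar_row2, jigger, tumbler, shaker's own z axis and vertical above 0.6 rad).
It fails at once if the jar being moved is toppled (angle between jar_b's own z axis and vertical above 0.9 rad).
It also fails if it takes over 72 s, if anything falls off the work surface, if the arm or the gripper's body presses on something with over 40 N, if the wrist force passes 120 N, or if a joint passes its speed limit or range.

ROBOT

A 6-joint arm with a two-finger parallel gripper is mounted at the origin on the work surface. World frame = base frame: x ahead of the robot, y to its left, z up, the work surface at z = 0. Lengths are in m, angles in degrees, forces in N, time in s.
With the tool pointing down it reaches from about 0.3 to 0.75 m from the base axis. Payload 8.5 kg.
Tool frame: the origin (TCP) lies on the mounting face of the last link; the fingertips stand 173 mm ahead of it and the grasp point (between the pads) lies 155 mm ahead of it (env.tips_ahead is the distance from the TCP to the fingertips, in m); x points along the fingers, z is the direction in which the jaws open and shut, and the axes are right-handed (so a half turn about x gives the same grasp; the last joint's range is limited). The gripper opens to 85 mm and grips with 20 to 120 N. Pads are 22 mm wide; open, the fingers measure 114 mm over their backs; the gripper's body (76 mm by 85 mm) begins 54 mm behind the grasp point. The pads swing forward as they close: fully open they stand 13 mm farther back than shut.
Start: joints at [-81.205, 21.807, 74.336, -0, 83.858, -12.336], TCP at [0.198, -0.513, 0.405] pointing down, gripper open.
Joint ranges: [-178.18, 178.18], [-50.72, 133.34], [12.68, 142.11], [-81.47, 261.47], [9.98, 163.14], [-165.26, 165.26]. Speed limits (degrees/s): [136.94, 136.94, 180, 180, 180, 180].

INTERFACE

Orientations are given as a 3x3 rotation matrix whose columns are the frame's x, y, z axes.
In Python, from rig import env, optics gives the robot as it stands.
- The arm moves only by the shell command python3 -m inch 'ROWS' [FORCE]. ROWS is JSON, a list of rows, each a list of 3 entries, a list of its own where there are three numbers: the closure, from -1 (fully open) to 1 (shut), then the shift along the tool's x, y, z in units of 30 mm (1.0 is 30 mm), then the turn about the tool's x in units of 5 degrees (1.0 is 5 degrees). In form: [[hand, [x, y, z], yaw], ...]. A call has exactly 8 rows; each row shifts and turns the commanded pose from where the row before left it, along the tool's axes as they then stand; what a row does not reach is not made up. A row lasts 1/12 s, in which the tool goes at most 41.7 mm and 7.16 degrees, less where a joint would pass 70% of its speed; a pose out of reach is approached as far as the arm can. A call is refused whole if a number of a shift passes 1 or a number of a turn 1, either way. A call with a gripper value outside its range is refused whole. The fingers move at their own pace and stop on an object; FORCE is the grip in N (left out, the last holds). Time passes only in rows, so rows that do not move let the fingers close, or fill a call up. It gives the time, the measured TCP pose, the force and the opening at its end, in the units of the state.
- env.observe(): the state, without advancing time (a new reading comes with each control period).
- optics.get_image(name): name is "scene" or "top"; returns the picture (384x512x3 uint8, red, green, blue); there is no depth.
- optics.camera_params(name): a dict with "fx", "fy", "cx", "cy" (pixels), "xyz" and "rotation" of the camera in the world. Camera axes: x right, y down, z forward; pixel columns grow to the right and rows downward; lengths in m; the calibration is good to about 2 mm. A picture is of the moment at which its call begins. camera_params takes no time and is no camera call.
- env.close_job(): hands the job in, once; it reports no verdict.
The state is a dict: "time_s": time; "q": joint angles; "qvel": joint speeds; "joint_efforts": joint torques, N m; "position": TCP position; "tool_rot": TCP orientation; "ft_force": force on the tool from outside, world axes, zero at the start; "wrist_torque": the same for the moment, N m; "grip_width": finger opening in m.
Only numpy, scipy, OpenCV 4.12 (cv2) and the standard library are available. Lean on these libraries where they do the work, as an engineer would, in place of code of your own. Each camera call takes 0.05 s, during which the arm holds its last target.

## Working session

There is one attempt and no reset: what is moved stays moved. The work goes in short steps, Python scripts to look and compute and a shell command to move; the robot and the scene stay as the last step left them, time stands still between calls to the robot, and variables do not carry over. Pictures are saved under pics/ and viewed, and the job is handed in when it is done.

```bash
ls; mkdir -p pics; python3 - <<'E'
from rig import env, optics
import cv2
s=env.observe()
print(s)
for n in ("scene","top"):
    im=optics.get_image(n); cv2.imwrite(f"pics/{n}0.png",im[:,:,::-1]); print(n,optics.camera_params(n))
E
```

```text
pics
{'time_s': 0.0, 'q': array([-8.12087706e+01,  2.18414926e+01,  7.43854461e+01,  3.46490029e-04,
        8.38594872e+01, -1.23368776e+01]), 'qvel': array([-0.00255804,  0.12567699,  0.08419594,  0.0375657 ,  0.01276181,
       -0.16816335]), 'joint_efforts': array([-1.38788284e-03, -4.48468244e+01, -2.31278229e+01, -2.95056579e-04,
        4.77520778e-03,  2.19373788e-06]), 'position': array([ 0.19823108, -0.51298421,  0.40410281]), 'tool_rot': array([[-2.24595994e-04,  9.32777094e-01,  3.60453661e-01],
       [ 1.49161347e-03,  3.60453582e-01, -9.32775959e-01],
       [-9.99998862e-01,  3.28159792e-04, -1.47229931e-03]]), 'ft_force': array([-0.20444555,  0.77004456, -0.14422709]), 'wrist_torque': array([ 0.02329469, -0.02468272,  0.00997193]), 'grip_width': 0.08583872321464342}
scene {'fx': 438.764856034553, 'fy': 438.764856034553, 'cx': 251.07041191576752, 'cy': 188.07321283118193, 'xyz': array([1.24657448, 0.48298438, 0.81726668]), 'rotation': array([[-0.56575226,  0.53808044, -0.62481503],
       [ 0.82457227,  0.36713789, -0.43045365],
       [-0.00222542, -0.75873527, -0.6513953 ]])}
top {'fx': 467.53175627450315, 'fy': 467.53175627450315, 'cx': 263.08530535181325, 'cy': 187.50568961918611, 'xyz': array([ 0.36814772, -0.00927133,  1.45763098]), 'rotation': array([[-0.02025427, -0.98945848,  0.14339346],
       [-0.99934989,  0.02431449,  0.0266196 ],
       [-0.02982553, -0.14276108, -0.98930769]])}
```

View pics/scene0.png

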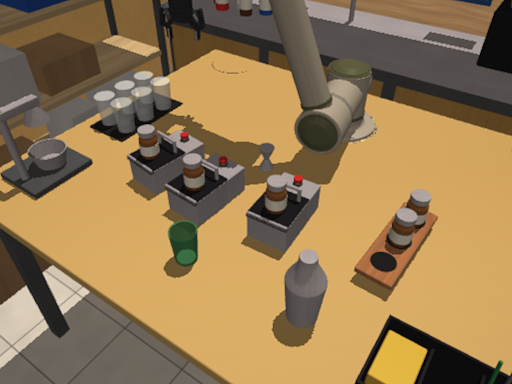

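View pics/top0.png

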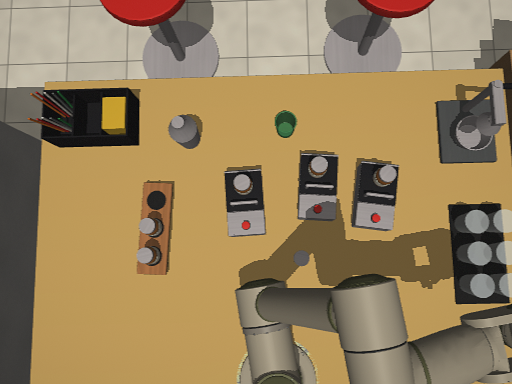

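Top view: red bolts are near (246,225), (318,209) and (376,217), the free pad near (157,200), and the jigger near (302,257). Next I measure them.

```bash
cat > h.py <<'E'
import numpy as np, cv2
from rig import env, optics
def plane(cam,px,z):
    p=optics.camera_params(cam); d=p["rotation"]@np.array([(px[0]-p["cx"])/p["fx"],(px[1]-p["cy"])/p["fy"],1.])
    return p["xyz"]+d*(z-p["xyz"][2])/d[2]
def proj(cam,X):
    p=optics.camera_params(cam); c=p["rotation"].T@(np.array(X)-p["xyz"]); return np.array([p["fx"]*c[0]/c[2]+p["cx"],p["fy"]*c[1]/c[2]+p["cy"]])
def blobs(m,lo=8,hi=5000):
    n,l,s,c=cv2.connectedComponentsWithStats(m.astype(np.uint8)); return [(c[i].round(2),s[i].tolist()) for i in range(1,n) if lo<s[i,4]<hi]
E
python3 - <<'E'
from h import *
T=cv2.imread("pics/top0.png").astype(int);S=cv2.imread("pics/scene0.png").astype(int)
for nm,I,z in(("top",T,.1),("scene",S,.1)):
    b,g,r=I[...,0],I[...,1],I[...,2]
    for c,s in blobs((r>110)&(g<60)&(b<60)): print(nm,c,s,plane(nm,c,z).round(4))
cv2.imwrite("pics/z1.png",cv2.resize(cv2.imread("pics/top0.png")[140:280,130:410],None,fx=2.8,fy=2.8,interpolation=cv2.INTER_CUBIC))
cv2.imwrite("pics/z2.png",cv2.resize(cv2.imread("pics/scene0.png")[110:290,110:450],None,fx=2.35,fy=2.35,interpolation=cv2.INTER_CUBIC))
E
```

```text
top [138.92   8.22] [100, 0, 80, 22, 1203] [1.142  0.4049 0.1   ]
top [398.69   4.56] [366, 0, 66, 13, 572] [ 1.1243 -0.4023  0.1   ]
top [317.65 209.45] [315, 207, 6, 5, 20] [ 0.4966 -0.13    0.1   ]
top [375.35 217.65] [372, 214, 8, 8, 49] [ 0.469  -0.2952  0.1   ]
top [245.5  224.77] [242, 221, 8, 8, 52] [0.4568 0.0806 0.1   ]
scene [183.93 134.28] [181, 132, 7, 5, 29] [ 0.47   -0.2903  0.1   ]
scene [222.  160.5] [220, 160, 5, 2, 10] [ 0.5084 -0.1209  0.1   ]
scene [297.63 178.21] [294, 175, 8, 8, 43] [0.4588 0.086  0.1   ]
```

View pics/z1.png

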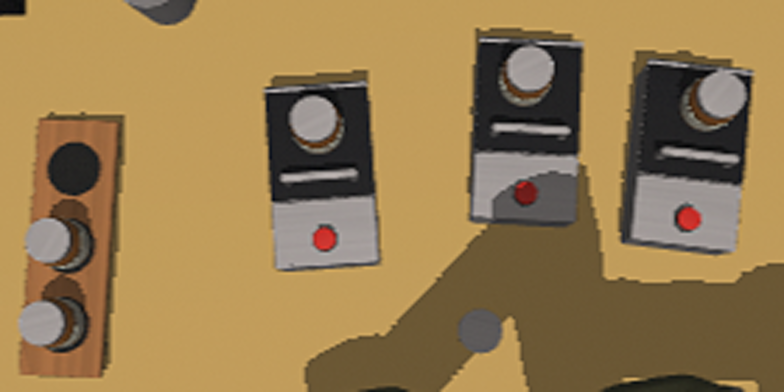

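View pics/z2.png

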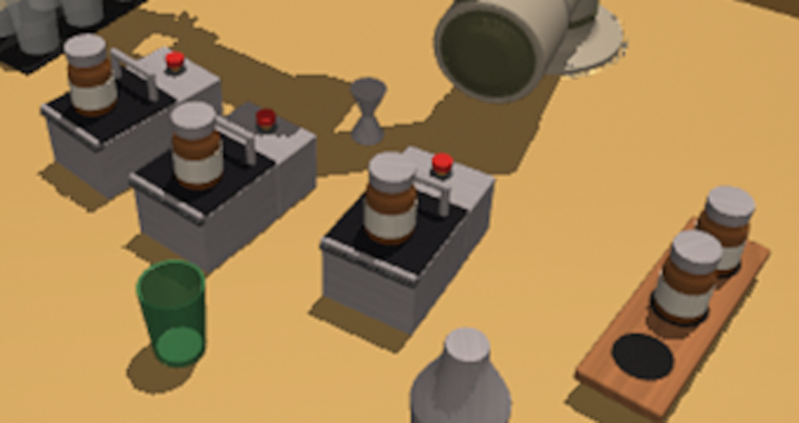

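```bash
python3 - <<'E'
from h import *
P=lambda x,y:((x+.5)/2.8-.5+130,(y+.5)/2.8-.5+140)
for n,a,b,l,bo in(("L",(282,177),(356,174),(313,118),(324,239)),("M",(494,127),(569,131),(530,68),(525,193)),("R",(662,152),(738,160),(721,95),(688,218))):
    A=plane("top",P(*a),.1215);B=plane("top",P(*b),.1215);v=A-B
    bt=plane("top",P(*bo),.1); m=(A+B)/2
    print(n,"bar mid",m.round(4),"len",np.linalg.norm(v).round(3),"yaw by bar",np.degrees(np.arctan2(-v[0],v[1])).round(1),"yaw bolt->bar",np.degrees(np.arctan2(m[1]-bt[1],m[0]-bt[0])).round(1),"d",np.hypot(*(m-bt)[:2]).round(4),"bolt",bt.round(4),"jar lid",plane("top",P(*l),.1715).round(4))
print("pad",plane("top",P(74,168),.04).round(4))
S=cv2.imread("pics/scene0.png").astype(int)
Q=lambda x,y:((x+.5)/2.35-.5+110,(y+.5)/2.35-.5+110)
print("pad scene",plane("scene",Q(643,357),.04).round(4))
T=cv2.imread("pics/top0.png").astype(int)
for c,s in blobs((T.max(2)<45),60): 
    if c[0]<190:print("dark",c,s,plane("top",c,.04).round(4))
for n,l in (("L",(391,168)),("M",(193,115)),("R",(85,48))): print(n,"lid scene",plane("scene",Q(*l),.1715).round(4))
for n,l in (("row2",(695,250)),("row1",(730,204))): print(n,plane("scene",Q(*l),.125).round(4))
for n,l in (("row2",(48,241)),("row1",(42,324))): print(n,plane("top",P(*l),.125).round(4))
for n,l in (("L",(435,180)),): print("barmid scene",plane("scene",Q(*l),.1215).round(4))
E
```

```text
L bar mid [0.52   0.0837 0.1215] len 0.076 yaw by bar 1.0 yaw bolt->bar 2.5 d 0.064 bolt [0.4561 0.0809 0.1   ] jar lid [0.5721 0.0853 0.1715]
M bar mid [ 0.5629 -0.1359  0.1215] len 0.077 yaw by bar -4.5 yaw bolt->bar -6.4 d 0.0642 bolt [ 0.4991 -0.1287  0.1   ] jar lid [ 0.6171 -0.132   0.1715]
R bar mid [ 0.5308 -0.3063  0.1215] len 0.077 yaw by bar -7.5 yaw bolt->bar -10.2 d 0.0625 bolt [ 0.4694 -0.2953  0.1   ] jar lid [ 0.585  -0.3193  0.1715]
pad [0.5439 0.3586 0.04  ]
pad scene [0.5432 0.3629 0.04  ]
dark [ 90.12 118.5 ] [41, 88, 98, 59, 3860] [0.8079 0.5724 0.04  ]
dark [155.93 199.83] [148, 191, 17, 19, 251] [0.5434 0.3591 0.04  ]
L lid scene [0.5747 0.0901 0.1715]
M lid scene [ 0.6177 -0.1264  0.1715]
R lid scene [ 0.5896 -0.3105  0.1715]
row2 [0.4665 0.3675 0.125 ]
row1 [0.3821 0.3737 0.125 ]
row2 [0.4587 0.3624 0.125 ]
row1 [0.3746 0.3673 0.125 ]
barmid scene [0.5134 0.1078 0.1215]
```

```bash
cat >> h.py <<'E'
def go(target,s=None):
    s=s or env.observe(); d=np.array(target)-s["position"]; return (s["tool_rot"].T@d/0.03).round(2)
def st(*targets):
    s=env.observe(); z=s["tool_rot"][:,2]
    print("t",round(s["time_s"],2),"pos",s["position"].round(4),"zang",np.degrees(np.arctan2(z[1],z[0])).round(1),"F",s["ft_force"].round(2),"w",round(s["grip_width"],4))
    for t in targets: print(" to",t,go(t,s))
E
python3 -c "
from rig import env; print(env.tips_ahead)"
python3 -m inch '[[1,[0,0,0],0.84],[1,[0,0,0],0.84],[1,[0,0,0],0.84],[1,[0,0,0],0.84],[1,[0,0,0],0.84],[1,[0,0,0],0],[1,[0,0,0],0],[1,[0,0,0],0]]' 40
python3 -c "
from h import *
st((.471,-.2935,.33))"
```

```text
0.1734
time_s: 0.77
position: [0.1983, -0.513, 0.4046]
tool_rot: [[-0.0, 1.0, 0.004], [0.0, 0.004, -1.0], [-1.0, -0.0, -0.0]]
ft_force: [0.1, -0.2, -0.4]
grip_width: 0.0001
t 0.77 pos [ 0.1983 -0.513   0.4046] zang -89.7 F [ 0.12 -0.25 -0.43] w 0.0001
 to (0.471, -0.2935, 0.33) [ 2.49  9.12 -7.28]
```

```bash
python3 -m inch '[[1,[0,0.8,-0.64],0],[1,[0,0.8,-0.64],0],[1,[0,0.8,-0.64],0],[1,[0,0.8,-0.64],0],[1,[0,0.8,-0.64],0],[1,[0,0.8,-0.64],0],[1,[0,0.8,-0.64],0],[1,[0,0.8,-0.64],0]]'
python3 -m inch '[[1,[0.4,0.6,-0.5],0],[1,[0.4,0.6,-0.5],0],[1,[0.4,0.6,-0.5],0],[1,[0.4,0.5,-0.5],0],[1,[0.4,0.4,-0.16],0],[1,[0.3,0,0],0],[1,[0.2,0,0],0],[1,[0,0,0],0]]'
python3 -c "
from h import *
st((.471,-.2935,.28))
for n in ('scene','top'): cv2.imwrite(f'pics/{n}1.png',optics.get_image(n)[:,:,::-1])
"
```

```text
time_s: 1.43
position: [0.3909, -0.3578, 0.4048]
tool_rot: [[0.0, 1.0, 0.004], [-0.0, 0.004, -1.0], [-1.0, 0.0, 0.0]]
ft_force: [0.5, -1.5, -0.1]
grip_width: 0.0
time_s: 2.1
position: [0.4702, -0.2947, 0.3284]
tool_rot: [[-0.002, 1.0, 0.002], [0.001, 0.002, -1.0], [-1.0, -0.002, -0.001]]
ft_force: [0.3, 0.9, 0.2]
grip_width: 0.0001
t 2.1 pos [ 0.4702 -0.2947  0.3284] zang -89.9 F [0.3  0.86 0.17] w 0.0001
 to (0.471, -0.2935, 0.28) [ 1.61  0.03 -0.04]
```

View pics/scene1.png

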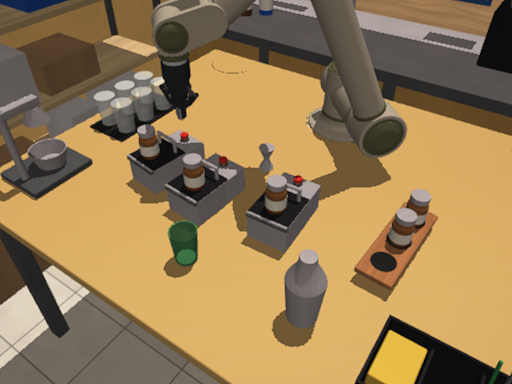

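The fingertip at about (182,115) is right above the right bolt (184,135), so I descend gently.

```bash
python3 -m inch '[[1,[0.4,0,0],0],[1,[0.4,0,0],0],[1,[0.4,0,0],0],[1,[0.3,0,0],0],[1,[0.1,0,0],0],[1,[0.1,0,0],0],[1,[0,0,0],0],[1,[0,0,0],0]]'
python3 -m inch '[[1,[0.05,0,0],0],[1,[0.05,0,0],0],[1,[0.05,0,0],0],[1,[0,0,0],0],[1,[0,0,0],0],[1,[0,0,0],0],[1,[0,0,0],0],[1,[0,0,0],0]]'
```

```text
time_s: 2.87
position: [0.4708, -0.2942, 0.2793]
tool_rot: [[0.001, 1.0, 0.002], [-0.001, 0.002, -1.0], [-1.0, 0.001, 0.001]]
ft_force: [-0.5, 0.1, -0.7]
grip_width: 0.0
time_s: 3.53
position: [0.4708, -0.294, 0.2743]
tool_rot: [[0.0, 1.0, 0.002], [-0.0, 0.002, -1.0], [-1.0, 0.0, 0.0]]
ft_force: [0.2, 0.5, 0.3]
grip_width: 0.0002
```

```bash
python3 -m inch '[[1,[0.04,0,0],0],[1,[0.04,0,0],0],[1,[0,0,0],0],[1,[0,0,0],0],[1,[0,0,0],0],[1,[0,0,0],0],[1,[0,0,0],0],[1,[0,0,0],0]]'
```

```text
time_s: 4.2
position: [0.4707, -0.294, 0.2718]
tool_rot: [[-0.0, 1.0, 0.002], [0.0, 0.002, -1.0], [-1.0, -0.0, -0.0]]
ft_force: [-0.0, -0.1, 0.2]
grip_width: 0.0001
```

```bash
python3 -m inch '[[1,[0.04,0,0],0],[1,[0.04,0,0],0],[1,[0,0,0],0],[1,[0,0,0],0],[1,[0,0,0],0],[1,[0,0,0],0],[1,[0,0,0],0],[1,[0,0,0],0]]'
python3 -c "
from h import *
for n in ('scene','top'): 
    im=optics.get_image(n)[:,:,::-1]
    cv2.imwrite(f'pics/{n}2.png',cv2.resize(im[70:200,100:260] if n=='scene' else im[150:280,300:460],None,fx=4,fy=4))
"
```

```text
time_s: 4.87
position: [0.4708, -0.294, 0.2694]
tool_rot: [[-0.0, 1.0, 0.002], [0.0, 0.002, -1.0], [-1.0, -0.0, -0.0]]
ft_force: [0.2, -0.2, -0.5]
grip_width: -0.0001
```

View pics/scene2.png

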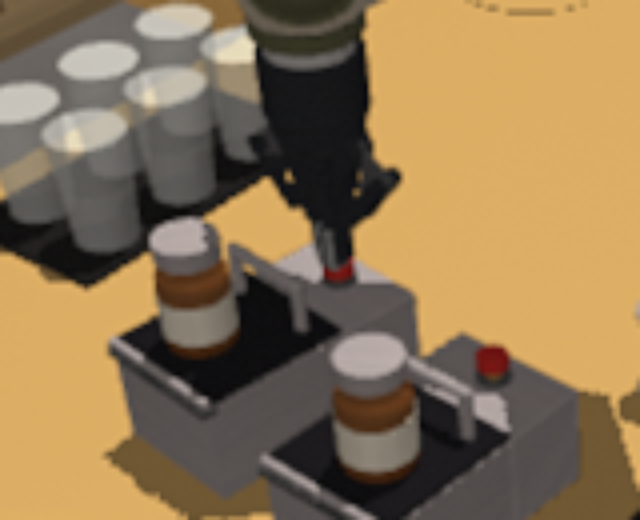

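```bash
python3 -c "
from h import *
st()
for p in ((.4708,-.294,.096),(.471,-.2935,.1)):
  print(proj('scene',p),(proj('scene',p)-[100,70])*4+1.5, proj('top',p),(proj('top',p)-[300,150])*4+1.5)
S=cv2.imread('pics/scene0.png'); cv2.imwrite('pics/scene0b.png',cv2.resize(S[70:200,100:260],None,fx=4,fy=4))
"
```

```text
t 4.97 pos [ 0.4708 -0.294   0.2694] zang -89.9 F [0.04 0.88 1.17] w -0.0002
[182.93137979 135.16311497] [333.22551915 262.15245987] [374.62482253 217.16019897] [299.99929011 270.14079587]
[182.87432352 134.10583166] [332.99729409 257.92332664] [374.73251653 216.98415362] [300.43006613 269.43661449]
```

View pics/scene0b.png

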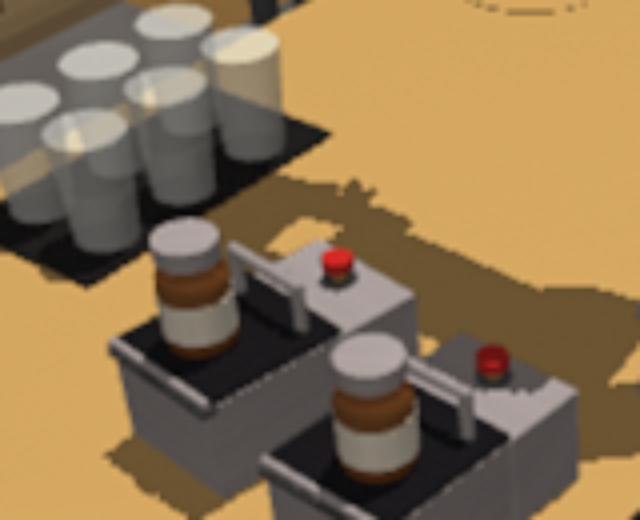

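View pics/top2.png

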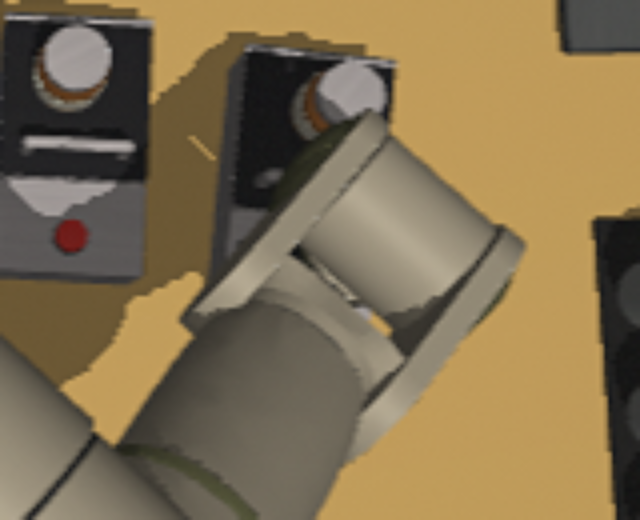

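The red head looks lower than before: its base gap is gone at about (338,275) in the crop. I'll keep pressing towards the stop.

```bash
python3 -m inch '[[1,[0.04,0,0],0],[1,[0.04,0,0],0],[1,[0,0,0],0],[1,[0,0,0],0],[1,[0,0,0],0],[1,[0,0,0],0],[1,[0,0,0],0],[1,[0,0,0],0]]'
python3 -m inch '[[1,[0.04,0,0],0],[1,[0.04,0,0],0],[1,[0,0,0],0],[1,[0,0,0],0],[1,[0,0,0],0],[1,[0,0,0],0],[1,[0,0,0],0],[1,[0,0,0],0]]'
```

```text
time_s: 5.63
position: [0.4708, -0.294, 0.267]
tool_rot: [[-0.0, 1.0, 0.002], [-0.0, 0.002, -1.0], [-1.0, -0.0, 0.0]]
ft_force: [0.3, -0.3, 0.1]
grip_width: 0.0001
time_s: 6.3
position: [0.4707, -0.2939, 0.2653]
tool_rot: [[0.001, 1.0, 0.002], [-0.001, 0.002, -1.0], [-1.0, 0.001, 0.001]]
ft_force: [-2.1, 1.4, 7.6]
grip_width: -0.0001
```

Contact force reaches 7.6 N with the tip at 0.092, which is exactly 8 mm below the start. So the right well's bolt sank. I retract and check.

```bash
python3 -m inch '[[1,[-0.3,0,0],0],[1,[-0.5,0,0],0],[1,[-0.7,0,0],0],[-1,[-0.8,0,0],0],[-1,[-0.8,0,0],0],[-1,[-0.6,0,0],0],[-1,[-0.3,0,0],0],[-1,[0,0,0],0]]'
python3 -c "
from h import *
st((.588,-.313,.41))
for n in ('scene','top'): 
    im=optics.get_image(n)[:,:,::-1]; cv2.imwrite(f'pics/{n}3full.png',im)
    cv2.imwrite(f'pics/{n}3.png',cv2.resize(im[70:200,100:260] if n=='scene' else im[150:280,300:460],None,fx=4,fy=4))
"
```

```text
time_s: 6.97
position: [0.4708, -0.2939, 0.3866]
tool_rot: [[0.003, 1.0, 0.002], [-0.003, 0.002, -1.0], [-1.0, 0.003, 0.003]]
ft_force: [0.5, -0.6, 0.1]
grip_width: 0.0603
t 6.97 pos [ 0.4708 -0.2939  0.3866] zang -89.9 F [ 0.53 -0.56  0.06] w 0.0603
 to (0.588, -0.313, 0.41) [-0.77  3.91  0.65]
```

View pics/scene3.png

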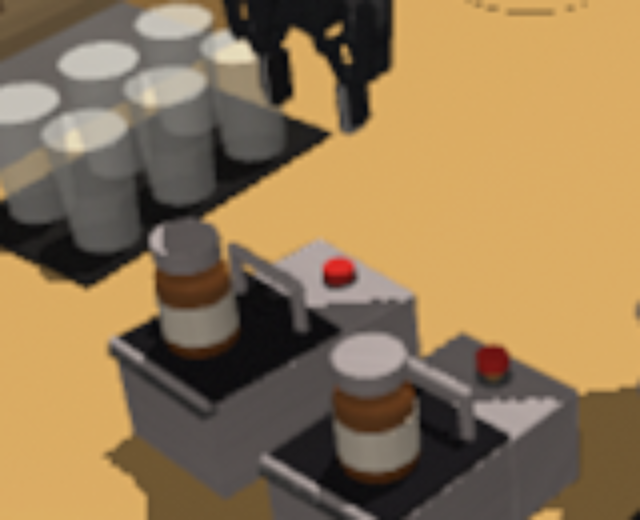

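Confirmed: the right bolt head at (338,272) now sits lower than the middle one. Next is the jar.

```bash
python3 -m inch '[[-1,[0,0.5,0.08],0],[-1,[0,0.5,0.08],0],[-1,[0,0.5,0.08],0],[-1,[0,0.6,0.08],0],[-1,[0,0.6,0.08],0],[-1,[0,0.6,0.08],0],[-1,[0,0.58,0.15],0],[-1,[0,0,0],0]]'
python3 -c "
from h import *
st((.587,-.315,.285))
for n in ('scene','top'): 
    im=optics.get_image(n)[:,:,::-1]
    cv2.imwrite(f'pics/{n}4.png',cv2.resize(im[40:190,80:260] if n=='scene' else im[120:270,300:480],None,fx=4,fy=4))
"
```

```text
time_s: 7.73
position: [0.5892, -0.313, 0.3817]
tool_rot: [[-0.002, 1.0, 0.003], [0.002, 0.003, -1.0], [-1.0, -0.002, -0.002]]
ft_force: [0.7, 0.1, -0.5]
grip_width: 0.0858
t 7.73 pos [ 0.5892 -0.313   0.3817] zang -89.8 F [ 0.66  0.07 -0.49] w 0.0858
 to (0.587, -0.315, 0.285) [ 3.22 -0.07  0.07]
```

View pics/scene4.png

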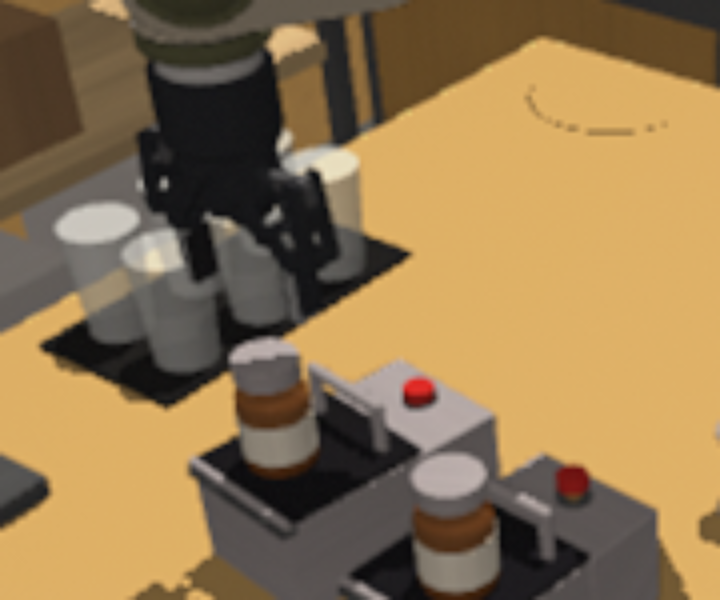

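The open fingers, tips at about (200,275) and (310,310), straddle the jar lid at (264,350). I descend.

```bash
python3 -m inch '[[-1,[0.3,-0.07,0.07],0],[-1,[0.4,0,0],0],[-1,[0.4,0,0],0],[-1,[0.4,0,0],0],[-1,[0.3,0,0],0],[-1,[0.2,0,0],0],[-1,[0,0,0],0],[-1,[0,0,0],0]]'
python3 -m inch '[[-1,[0.3,0,0],0],[-1,[0.3,0,0],0],[-1,[0.3,0,0],0],[-1,[0.2,0,0],0],[-1,[0.1,0,0],0],[-1,[0,0,0],0],[-1,[0,0,0],0],[-1,[0,0,0],0]]'
python3 -c "
from h import *
st()
for n in ('scene','top'): 
    im=optics.get_image(n)[:,:,::-1]
    cv2.imwrite(f'pics/{n}5.png',cv2.resize(im[40:190,80:260] if n=='scene' else im[120:270,300:480],None,fx=4,fy=4))
"
```

```text
time_s: 8.5
position: [0.5849, -0.3148, 0.3247]
tool_rot: [[-0.0, 1.0, 0.002], [0.0, 0.002, -1.0], [-1.0, -0.0, -0.0]]
ft_force: [-0.1, 0.3, 0.4]
grip_width: 0.0854
time_s: 9.17
position: [0.5852, -0.3148, 0.2891]
tool_rot: [[0.001, 1.0, 0.002], [-0.001, 0.002, -1.0], [-1.0, 0.001, 0.001]]
ft_force: [-0.3, -0.0, -0.0]
grip_width: 0.0855
t 9.17 pos [ 0.5852 -0.3148  0.2891] zang -89.9 F [-0.25 -0.03 -0.05] w 0.0855
```

View pics/scene5.png

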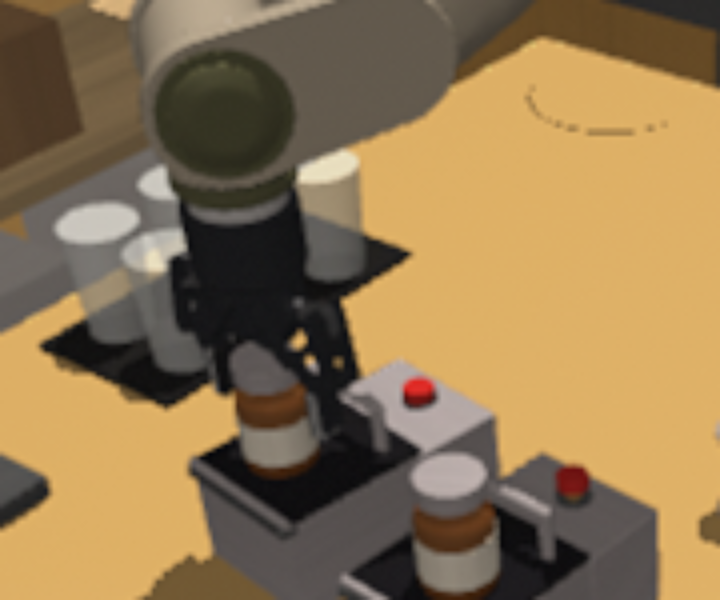

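The fingers straddle the jar (lid about (264,365)) and nothing is touching. I close.

```bash
python3 -m inch '[[0,[0,0,0],0],[0.2,[0,0,0],0],[0.4,[0,0,0],0],[0.6,[0,0,0],0],[0.8,[0,0,0],0],[1,[0,0,0],0],[1,[0,0,0],0],[1,[0,0,0],0]]' 35
python3 -m inch '[[1,[0,0,0],0],[1,[0,0,0],0],[1,[-0.05,0,0],0],[1,[-0.1,0,0],0],[1,[-0.1,0,0],0],[1,[-0.1,0,0],0],[1,[0,0,0],0],[1,[0,0,0],0]]'
python3 -c "
from h import *
st()
for n in ('scene','top'): 
    im=optics.get_image(n)[:,:,::-1]
    cv2.imwrite(f'pics/{n}6.png',cv2.resize(im[40:190,80:260] if n=='scene' else im[120:270,300:480],None,fx=4,fy=4))
"
```

```text
time_s: 9.93
position: [0.5851, -0.315, 0.2894]
tool_rot: [[0.001, 1.0, 0.002], [-0.001, 0.002, -1.0], [-1.0, 0.001, 0.001]]
ft_force: [-1.1, -1.8, 5.1]
grip_width: 0.0507
time_s: 10.6
position: [0.5851, -0.3146, 0.2991]
tool_rot: [[0.0, 1.0, 0.002], [0.0, 0.002, -1.0], [-1.0, 0.0, -0.0]]
ft_force: [0.6, -0.4, -2.9]
grip_width: 0.0509
t 10.6 pos [ 0.5851 -0.3146  0.2991] zang -89.9 F [ 0.56 -0.38 -2.86] w 0.0509
```

View pics/scene6.png

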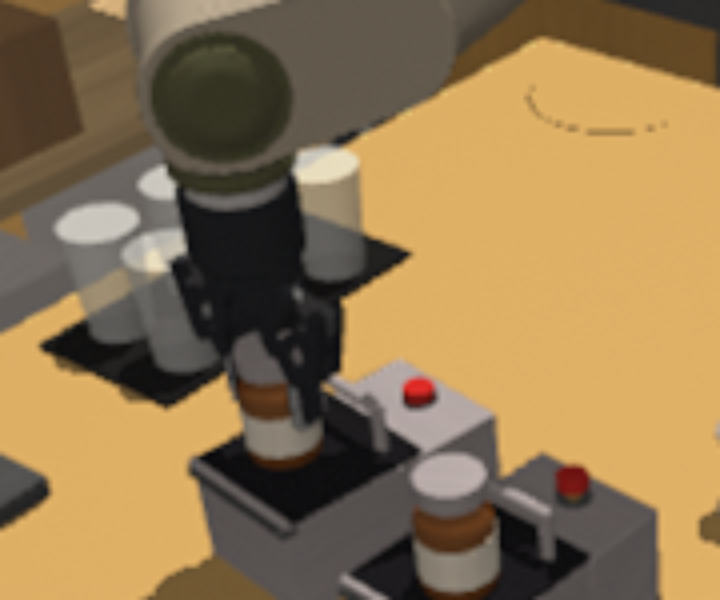

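The jar is lifted about 10 mm, upright, 2.9 N. Next I raise it and travel.

```bash
python3 -m inch '[[1,[-0.3,0,0],0],[1,[-0.5,0,0],0],[1,[-0.6,0,0],0],[1,[-0.7,0,0],0],[1,[-0.7,0,0],0],[1,[-0.6,0,0],0],[1,[-0.4,0,0],0],[1,[-0.1,0,0],0]]'
python3 -m inch '[[1,[0,0,-0.3],0],[1,[0,0,-0.5],0],[1,[0,0,-0.7],0],[1,[0,0,-0.8],0],[1,[0,0,-0.8],0],[1,[0,0,-0.8],0],[1,[0,0,-0.8],0],[1,[0,0,-0.8],0]]'
python3 -c "
from h import *
st((.5437,.3605,.415))
print(plane('top',(183,127),.1))"
```

```text
time_s: 11.37
position: [0.5849, -0.3145, 0.4194]
tool_rot: [[0.004, 1.0, 0.002], [-0.003, 0.002, -1.0], [-1.0, 0.004, 0.003]]
ft_force: [1.5, 0.1, -2.3]
grip_width: 0.0507
time_s: 12.03
position: [0.5843, -0.1471, 0.415]
tool_rot: [[-0.002, 1.0, 0.003], [0.001, 0.003, -1.0], [-1.0, -0.002, -0.001]]
ft_force: [0.8, 0.6, -4.5]
grip_width: 0.051
t 12.03 pos [ 0.5843 -0.1471  0.415 ] zang -89.8 F [ 0.78  0.64 -4.46] w 0.051
 to (0.5437, 0.3605, 0.415) [  0.03  -1.3  -16.93]
[0.75462642 0.2643787  0.1       ]
```

```bash
python3 -m inch '[[1,[0,-0.08,-0.8],0],[1,[0,-0.08,-0.8],0],[1,[0,-0.08,-0.8],0],[1,[0,-0.08,-0.8],0],[1,[0,-0.08,-0.8],0],[1,[0,-0.08,-0.8],0],[1,[0,-0.08,-0.8],0],[1,[0,-0.08,-0.8],0]]'
python3 -m inch '[[1,[0,-0.08,-0.8],0],[1,[0,-0.08,-0.8],0],[1,[0,-0.08,-0.8],0],[1,[0,-0.08,-0.8],0],[1,[0,-0.08,-0.8],0],[1,[0,-0.08,-0.6],0],[1,[0,-0.08,-0.4],0],[1,[0,-0.08,-0.2],0]]'
python3 -c "
from h import *
st((.5437,.3605,.415))"
```

```text
time_s: 12.7
position: [0.564, 0.0446, 0.4151]
tool_rot: [[-0.002, 1.0, 0.003], [0.001, 0.003, -1.0], [-1.0, -0.002, -0.001]]
ft_force: [0.6, 0.2, -3.3]
grip_width: 0.0507
time_s: 13.37
position: [0.5445, 0.2002, 0.4153]
tool_rot: [[-0.002, 1.0, 0.004], [0.0, 0.004, -1.0], [-1.0, -0.002, -0.0]]
ft_force: [-0.3, -0.4, -2.9]
grip_width: 0.051
t 13.37 pos [0.5445 0.2002 0.4153] zang -89.7 F [-0.26 -0.42 -2.93] w 0.051
 to (0.5437, 0.3605, 0.415) [ 0.01 -0.   -5.34]
```

```bash
python3 -m inch '[[1,[0,0,-0.6],0],[1,[0,0,-0.8],0],[1,[0,0,-0.8],0],[1,[0,0,-0.8],0],[1,[0,0,-0.8],0],[1,[0,0,-0.7],0],[1,[0,0,-0.5],0],[1,[0,0,-0.34],0]]'
python3 -m inch '[[1,[0.4,0,0],0],[1,[0.6,0,0],0],[1,[0.6,0,0],0],[1,[0.5,0,0],0],[1,[0.4,0,0],0],[1,[0.2,0,0],0],[1,[0,0,0],0],[1,[0,0,0],0]]'
python3 -c "
from h import *
st((.5437,.3605,.245))
for n in ('scene','top'): 
    im=optics.get_image(n)[:,:,::-1]
    cv2.imwrite(f'pics/{n}7.png',cv2.resize(im[130:310,320:512] if n=='scene' else im[130:290,100:290],None,fx=3.2,fy=3.2))
"
```

```text
time_s: 14.03
position: [0.5448, 0.3596, 0.4154]
tool_rot: [[-0.001, 1.0, 0.003], [-0.0, 0.003, -1.0], [-1.0, -0.001, 0.0]]
ft_force: [0.6, -0.4, -3.9]
grip_width: 0.0508
time_s: 14.7
position: [0.5453, 0.3581, 0.3355]
tool_rot: [[0.0, 1.0, 0.002], [-0.0, 0.002, -1.0], [-1.0, 0.0, 0.0]]
ft_force: [1.0, 0.3, -3.4]
grip_width: 0.0511
t 14.7 pos [0.5453 0.3581 0.3355] zang -89.9 F [ 1.04  0.28 -3.44] w 0.0511
 to (0.5437, 0.3605, 0.245) [ 3.02 -0.05 -0.08]
```

View pics/scene7.png

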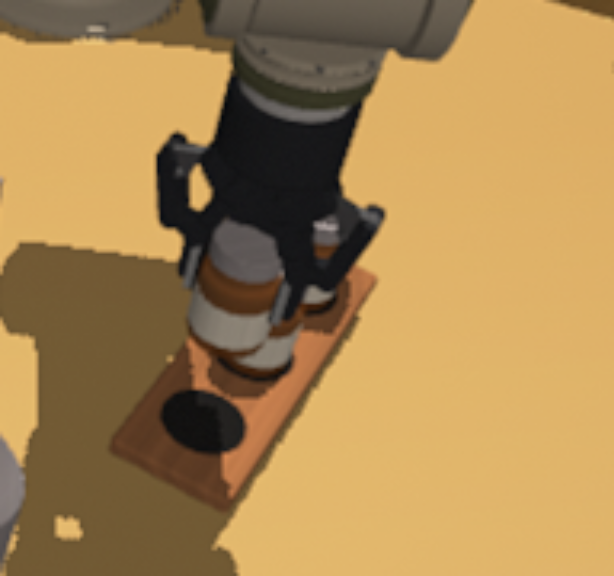

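View pics/top7.png

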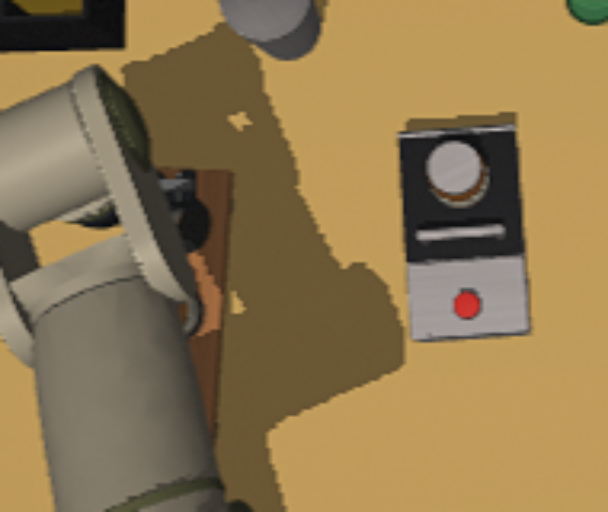

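```bash
python3 -c "
from h import *
for dz in (0,.085):
  for dx in (0,.01):
    print(dz,dx,((proj('scene',(.5453+dx,.3581,.1326+dz))-[320,130])*3.2+1.1).round(1))
print('pad',((proj('scene',(.5437,.3605,.04))-[320,130])*3.2+1.1).round(1))
print([((proj('scene',(.5453+.026*np.cos(a),.3581+.026*np.sin(a),.1326))-[320,130])*3.2+1.1).round(0) for a in np.arange(0,6.28,.785)])
print([((proj('scene',(.5453+.026*np.cos(a),.3581+.026*np.sin(a),.2176))-[320,130])*3.2+1.1).round(0) for a in np.arange(0,6.28,.785)])
"
```

```text
0 0 [222.6 331.1]
0 0.01 [217.  340.2]
0.085 0 [250.  237.5]
0.085 0.01 [244.3 246.5]
pad [200.2 421.2]
[array([208., 355.]), array([239., 360.]), array([260., 347.]), array([259., 326.]), array([237., 308.]), array([207., 304.]), array([186., 315.]), array([186., 336.])]
[array([235., 261.]), array([268., 266.]), array([291., 254.]), array([289., 232.]), array([265., 215.]), array([233., 211.]), array([210., 222.]), array([211., 243.])]
```

The jar is above the pad (pad centre (203,421), jar base about (222,333)), matching the predicted position. I lower it.

```bash
python3 -m inch '[[1,[0.3,-0.05,-0.08],0],[1,[0.4,0,0],0],[1,[0.5,0,0],0],[1,[0.4,0,0],0],[1,[0.3,0,0],0],[1,[0.3,0,0],0],[1,[0.1,0,0],0],[1,[0,0,0],0]]'
python3 -c "
from h import *
st((.5437,.3605,.243))"
```

```text
time_s: 15.47
position: [0.5436, 0.3608, 0.2655]
tool_rot: [[-0.001, 1.0, 0.002], [-0.0, 0.002, -1.0], [-1.0, -0.001, 0.0]]
ft_force: [0.1, 0.2, -2.4]
grip_width: 0.0507
t 15.47 pos [0.5436 0.3608 0.2655] zang -89.9 F [ 0.07  0.18 -2.43] w 0.0507
 to (0.5437, 0.3605, 0.243) [0.75 0.   0.01]
```

```bash
python3 -m inch '[[1,[0.2,0,0],0],[1,[0.2,0,0],0],[1,[0.1,0,0],0],[1,[0.08,0,0],0],[1,[0.06,0,0],0],[1,[0,0,0],0],[1,[0,0,0],0],[1,[0,0,0],0]]'
python3 -m inch '[[1,[0.04,0,0],0],[1,[0.04,0,0],0],[1,[0,0,0],0],[1,[0,0,0],0],[1,[0,0,0],0],[1,[0,0,0],0],[1,[0,0,0],0],[1,[0,0,0],0]]'
```

```text
time_s: 16.13
position: [0.5437, 0.3608, 0.2472]
tool_rot: [[0.0, 1.0, 0.002], [0.0, 0.002, -1.0], [-1.0, 0.0, -0.0]]
ft_force: [-0.3, -0.7, -3.6]
grip_width: 0.0506
time_s: 16.8
position: [0.5437, 0.3608, 0.2446]
tool_rot: [[0.0, 1.0, 0.002], [0.0, 0.002, -1.0], [-1.0, 0.0, -0.0]]
ft_force: [0.3, -0.2, -2.2]
grip_width: 0.0507
```

```bash
python3 -m inch '[[1,[0.04,0,0],0],[1,[0.02,0,0],0],[1,[0,0,0],0],[1,[0,0,0],0],[1,[0,0,0],0],[1,[0,0,0],0],[1,[0,0,0],0],[1,[0,0,0],0]]'
```

```text
time_s: 17.47
position: [0.5437, 0.3608, 0.243]
tool_rot: [[0.0, 1.0, 0.002], [0.0, 0.002, -1.0], [-1.0, 0.0, -0.0]]
ft_force: [-1.3, -1.2, 2.4]
grip_width: 0.0505
```

The jar is seated, with the force going from -2.2 to +2.4 N. I release slowly and look.

```bash
python3 -m inch '[[0.2,[0,0,0],0],[0.1,[0,0,0],0],[0,[0,0,0],0],[-0.2,[0,0,0],0],[-0.5,[0,0,0],0],[-0.8,[0,0,0],0],[-1,[0,0,0],0],[-1,[0,0,0],0]]'
python3 -c "
from h import *
st()
im=optics.get_image('scene')[:,:,::-1]
cv2.imwrite('pics/scene8.png',cv2.resize(im[130:310,320:512],None,fx=3.2,fy=3.2))
"
```

```text
time_s: 18.13
position: [0.5437, 0.3608, 0.2426]
tool_rot: [[-0.0, 1.0, 0.002], [-0.0, 0.002, -1.0], [-1.0, -0.0, 0.0]]
ft_force: [-0.1, 0.8, 0.4]
grip_width: 0.0856
t 18.13 pos [0.5437 0.3608 0.2426] zang -89.9 F [-0.12  0.76  0.42] w 0.0856
```

View pics/scene8.png

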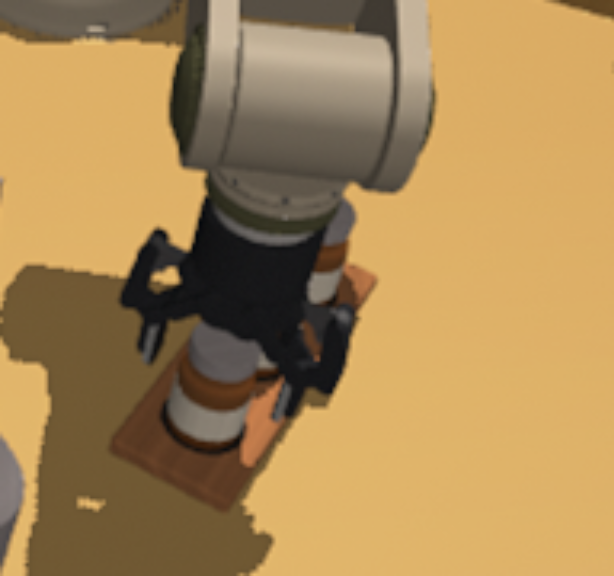

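The released jar stands upright and centred on the pad, base at about (205,430). I retreat upward.

```bash
python3 -m inch '[[-1,[-0.2,0,0],0],[-1,[-0.5,0,0],0],[-1,[-0.8,0,0],0],[-1,[-0.9,0,0],0],[-1,[-0.9,0,0],0],[-1,[-0.9,0,0],0],[-1,[-0.9,0,0],0],[-1,[-0.6,0,0],0]]'
python3 -m inch '[[-1,[0,0,0.6],0],[-1,[0,0,0.8],0],[-1,[0,0,0.9],0],[-1,[0,0,0.9],0],[-1,[0,0,0.9],0],[-1,[0,0,0.9],0],[-1,[0,0,0.9],0],[-1,[0,0,0.9],0]]'
python3 -m inch '[[-1,[0,0,0.9],0],[-1,[0,0,0.9],0],[-1,[0,0,0.9],0],[-1,[0,0,0.9],0],[-1,[0,0,0.9],0],[-1,[0,0,0.9],0],[-1,[0,0,0.9],0],[-1,[0,0,0.9],0]]'
python3 -c "
from h import *
st((.532,-.304,.40))
im=optics.get_image('scene')[:,:,::-1]
cv2.imwrite('pics/scene9.png',im)"
```

```text
time_s: 18.85
position: [0.5433, 0.3606, 0.4173]
tool_rot: [[0.004, 1.0, 0.002], [0.001, 0.002, -1.0], [-1.0, 0.004, -0.001]]
ft_force: [-0.3, -0.3, 0.5]
grip_width: 0.0855
time_s: 19.52
position: [0.5438, 0.1555, 0.4143]
tool_rot: [[0.001, 1.0, 0.002], [0.0, 0.002, -1.0], [-1.0, 0.001, -0.0]]
ft_force: [0.4, -1.1, -0.1]
grip_width: 0.0857
time_s: 20.18
position: [0.5443, -0.0605, 0.4143]
tool_rot: [[0.001, 1.0, 0.002], [-0.0, 0.002, -1.0], [-1.0, 0.001, 0.0]]
ft_force: [0.7, 0.5, -0.2]
grip_width: 0.0853
t 20.18 pos [ 0.5443 -0.0605  0.4143] zang -89.9 F [ 0.69  0.47 -0.2 ] w 0.0853
 to (0.532, -0.304, 0.4) [ 0.48 -0.43  8.12]
```

View pics/scene9.png

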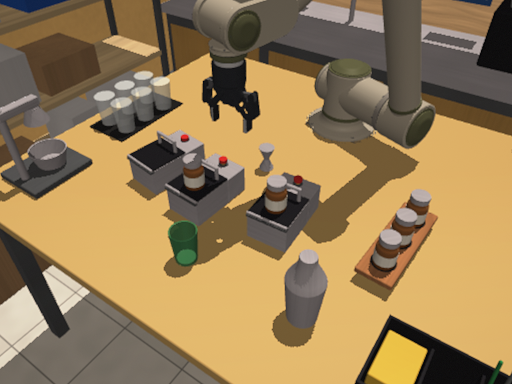

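The row is complete, with three jars on the shelf at (419,205), (404,225) and (388,250). The right cover is free, its bar near (167,143). I translate and turn.

```bash
python3 -m inch '[[-1,[0,0,0.9],0],[-1,[0,0,0.9],0],[-1,[0,0,0.9],0],[-1,[0,0,0.9],0],[-1,[0,0,0.9],0],[-1,[0,0,0.8],0],[-1,[0,0,0.8],0],[-1,[0,0,0.6],0]]'
python3 -m inch '[[-1,[0,0,0],-1],[-1,[0,0,0],-1],[-1,[0,0,0],-1],[-1,[0,0,0],-1],[-1,[0,0,0],-1],[-1,[0,0,0],-1],[-1,[0,0,0],-1],[-1,[0,0,0],-1]]'
python3 -m inch '[[-1,[0,0,0],-1],[-1,[0,0,0],-1],[-1,[0,0,0],-1],[-1,[0,0,0],-1],[-1,[0,0,0],-1],[-1,[0,0,0],-1],[-1,[0,0,0],-1],[-1,[0,0,0],-1]]'
python3 -c "
from h import *
st((.532,-.304,.32))
im=optics.get_image('scene')[:,:,::-1]
cv2.imwrite('pics/scene10.png',cv2.resize(im[40:190,80:260],None,fx=4,fy=4,interpolation=cv2.INTER_CUBIC))"
```

```text
time_s: 20.9
position: [0.5449, -0.2619, 0.414]
tool_rot: [[0.0, 1.0, 0.001], [-0.0, 0.001, -1.0], [-1.0, 0.0, 0.0]]
ft_force: [-0.9, 0.5, -0.1]
grip_width: 0.0854
time_s: 21.57
position: [0.5452, -0.26, 0.4141]
tool_rot: [[0.0, 0.762, 0.648], [-0.0, 0.648, -0.762], [-1.0, 0.0, 0.0]]
ft_force: [-0.7, 0.5, 0.2]
grip_width: 0.0856
time_s: 22.23
position: [0.5452, -0.2599, 0.414]
tool_rot: [[0.0, 0.167, 0.986], [-0.0, 0.986, -0.167], [-1.0, -0.0, 0.0]]
ft_force: [-0.7, 0.0, 0.9]
grip_width: 0.0853
t 22.23 pos [ 0.5452 -0.2599  0.414 ] zang -9.6 F [-0.65  0.    0.9 ] w 0.0853
 to (0.532, -0.304, 0.32) [ 3.13 -1.52 -0.19]
```

View pics/scene10.png

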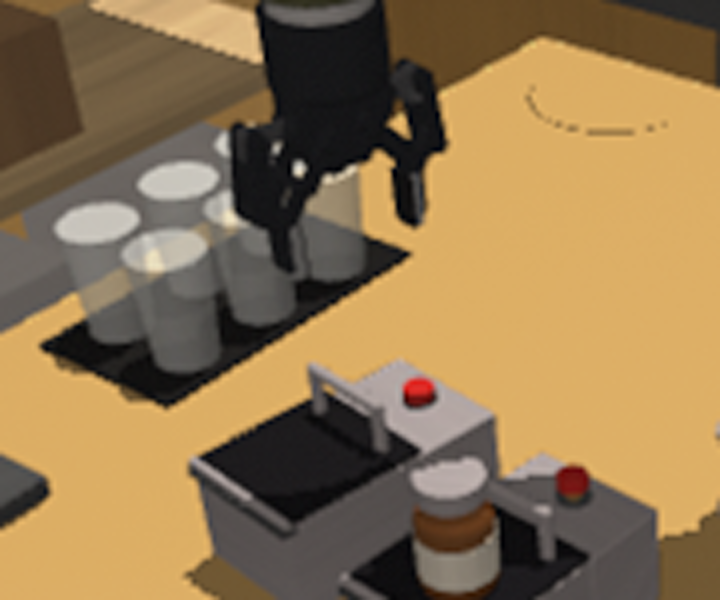

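```bash
python3 -c "
from h import *
Q=lambda x,y:((x+.5)/4-.5+80,(y+.5)/4-.5+40)
A=plane('scene',Q(312,368),.1235);B=plane('scene',Q(382,410),.1235);print(A,B,(A+B)/2,np.degrees(np.arctan2(B[0]-A[0],A[1]-B[1])))
"
python3 -m inch '[[-1,[0,-0.2,-0.03],0],[-1,[0.2,-0.3,-0.04],0],[-1,[0.3,-0.3,-0.04],0],[-1,[0.5,-0.3,-0.04],0],[-1,[0.6,-0.3,-0.04],0],[-1,[0.6,-0.12,0],0],[-1,[0.3,0,0],0],[-1,[0,0,0],0]]'
python3 -c "
from h import *
st((.532,-.304,.285))
for n in ('scene','top'): 
    im=optics.get_image(n)[:,:,::-1]
    cv2.imwrite(f'pics/{n}11.png',cv2.resize(im[40:190,80:260] if n=='scene' else im[120:270,300:480],None,fx=4,fy=4,interpolation=cv2.INTER_CUBIC))
"
```

```text
[ 0.52742742 -0.33615629  0.1235    ] [ 0.53862527 -0.25942198  0.1235    ] [ 0.53302634 -0.29778913  0.1235    ] 171.69742051104095
time_s: 22.95
position: [0.5312, -0.3048, 0.3359]
tool_rot: [[-0.004, 0.173, 0.985], [0.003, 0.985, -0.173], [-1.0, 0.003, -0.004]]
ft_force: [-0.3, -0.1, -0.1]
grip_width: 0.0853
t 22.95 pos [ 0.5312 -0.3048  0.3359] zang -10.0 F [-0.25 -0.08 -0.14] w 0.0853
 to (0.532, -0.304, 0.285) [1.7  0.03 0.03]
```

View pics/scene11.png

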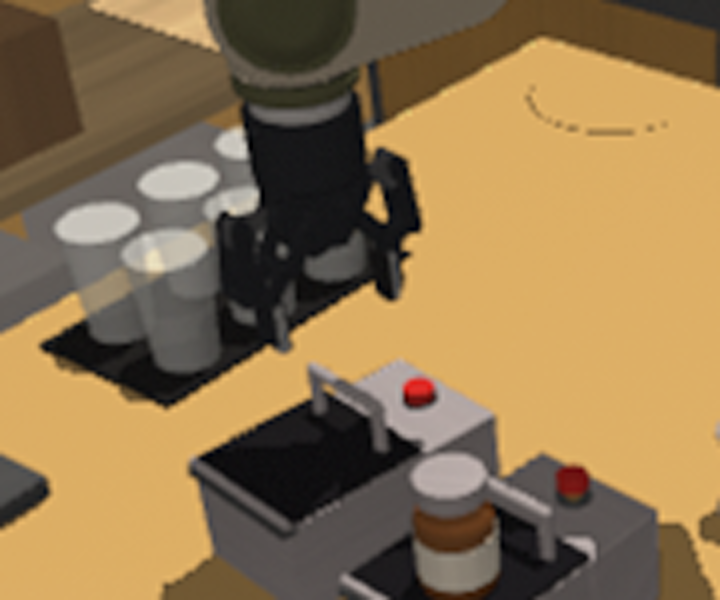

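View pics/top11.png

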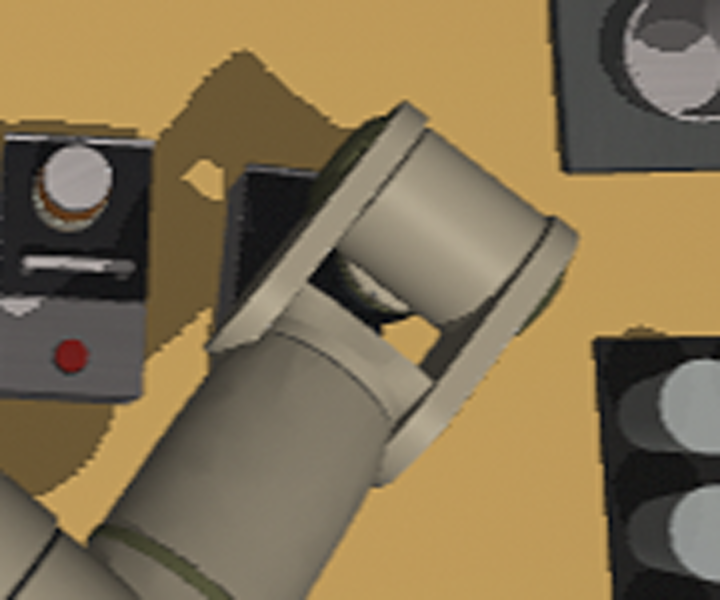

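The jaws, with tips at (285,345) and (392,297), straddle the bar, whose middle is at (347,389). Both views agree on the bar position within 8 mm along its length, so I descend.

```bash
python3 -m inch '[[-1,[0.3,0.1,0.03],0],[-1,[0.4,0,0],0],[-1,[0.4,0,0],0],[-1,[0.3,0,0],0],[-1,[0.2,0,0],0],[-1,[0.1,0,0],0],[-1,[0.1,0,0],0],[-1,[0,0,0],0]]'
python3 -c "
from h import *
st()
im=optics.get_image('scene')[:,:,::-1]
cv2.imwrite('pics/scene12.png',cv2.resize(im[40:190,80:260],None,fx=4,fy=4,interpolation=cv2.INTER_CUBIC))"
```

```text
time_s: 23.72
position: [0.5331, -0.3013, 0.2846]
tool_rot: [[0.0, 0.171, 0.985], [0.0, 0.985, -0.171], [-1.0, 0.0, 0.0]]
ft_force: [0.0, 0.6, -0.3]
grip_width: 0.0853
t 23.72 pos [ 0.5331 -0.3013  0.2846] zang -9.9 F [ 0.02  0.65 -0.31] w 0.0853
```

View pics/scene12.png

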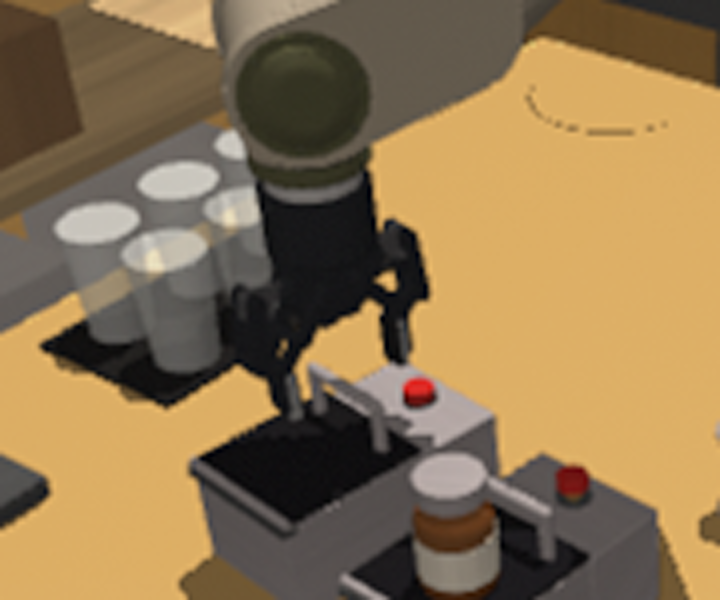

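The midpoint of the tips, (348,388), coincides with the bar middle. I close.

```bash
python3 -m inch '[[-0.5,[0.08,0,0],0],[0,[0,0,0],0],[0.3,[0,0,0],0],[0.6,[0,0,0],0],[0.8,[0,0,0],0],[1,[0,0,0],0],[1,[0,0,0],0],[1,[0,0,0],0]]' 30
python3 -m inch '[[1,[0,0,0],0],[1,[0,0,0],0],[1,[0,0,0],0],[1,[0,0,0],0],[1,[0,0,0],0],[1,[0,0,0],0],[1,[0,0,0],0],[1,[0,0,0],0]]' 30
python3 -c "
from h import *
st()
im=optics.get_image('scene')[:,:,::-1]
cv2.imwrite('pics/scene13.png',cv2.resize(im[40:190,80:260],None,fx=4,fy=4,interpolation=cv2.INTER_CUBIC))"
```

```text
time_s: 24.43
position: [0.5319, -0.3012, 0.2824]
tool_rot: [[-0.005, 0.171, 0.985], [0.001, 0.985, -0.171], [-1.0, 0.0, -0.005]]
ft_force: [-11.8, 2.0, 6.5]
grip_width: 0.0087
time_s: 25.1
position: [0.5318, -0.3012, 0.2824]
tool_rot: [[-0.005, 0.171, 0.985], [0.001, 0.985, -0.171], [-1.0, 0.0, -0.005]]
ft_force: [-10.8, 1.0, 5.9]
grip_width: 0.0087
t 25.1 pos [ 0.5318 -0.3012  0.2824] zang -9.8 F [-10.75   1.05   5.9 ] w 0.0087
```

View pics/scene13.png

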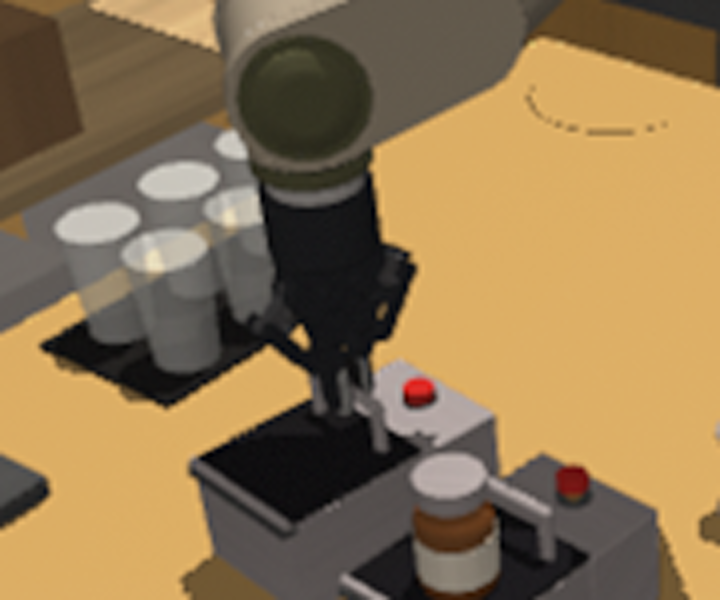

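The bar is gripped at 8.7 mm. The -11 N sideways load says the bar is about 1.5 mm nearer the robot, so I relax that and then follow the hinge arc.

```bash
python3 -m inch '[[1,[0,0,-0.05],0],[1,[0,0,0],0],[1,[-0.07,0,0.03],0],[1,[-0.07,0,0.03],0],[1,[-0.07,0,0.04],0],[1,[-0.07,0,0.04],0],[1,[0,0,0],0],[1,[0,0,0],0]]'
python3 -c "
from h import *
st()"
python3 -m inch '[[1,[-0.13,0,0.077],0],[1,[-0.13,0,0.077],0],[1,[-0.125,0,0.09],0],[1,[-0.125,0,0.09],0],[1,[-0.118,0,0.1],0],[1,[-0.118,0,0.1],0],[1,[0,0,0],0],[1,[0,0,0],0]]'
python3 -c "
from h import *
st()
im=optics.get_image('scene')[:,:,::-1]
cv2.imwrite('pics/scene14.png',cv2.resize(im[40:190,80:260],None,fx=4,fy=4,interpolation=cv2.INTER_CUBIC))"
```

```text
time_s: 25.82
position: [0.5351, -0.3017, 0.2903]
tool_rot: [[-0.004, 0.171, 0.985], [0.001, 0.985, -0.171], [-1.0, 0.001, -0.004]]
ft_force: [-8.3, 0.2, 1.5]
grip_width: 0.0088
t 25.82 pos [ 0.5351 -0.3017  0.2903] zang -9.9 F [-8.29  0.19  1.47] w 0.0088
time_s: 26.48
position: [0.5505, -0.3041, 0.3138]
tool_rot: [[-0.005, 0.171, 0.985], [0.002, 0.985, -0.171], [-1.0, 0.001, -0.005]]
ft_force: [-14.7, 4.4, 9.5]
grip_width: 0.0089
t 26.48 pos [ 0.5505 -0.3041  0.3138] zang -9.9 F [-14.67   4.38   9.47] w 0.0089
```

View pics/scene14.png

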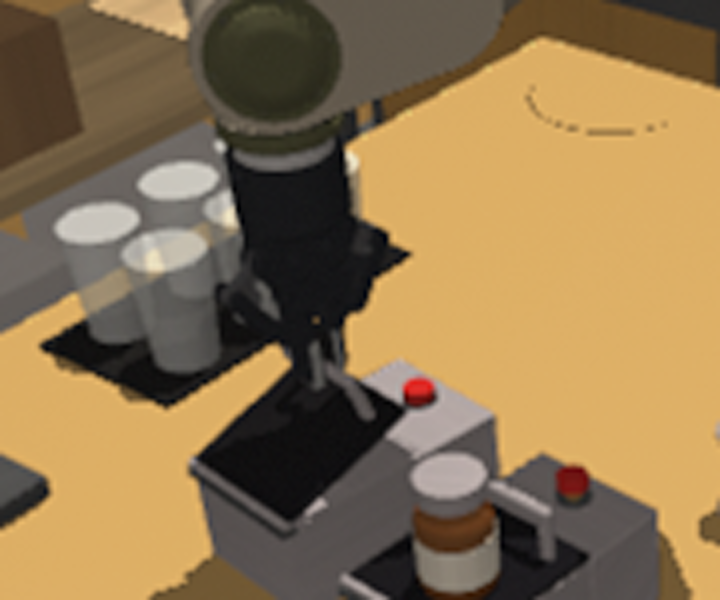

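The cover is about 20° open and the grip is holding. Contact forces suggest slightly more up and less forward.

```bash
python3 -m inch '[[1,[-0.05,0,-0.04],0],[1,[-0.108,0,0.108],0],[1,[-0.108,0,0.108],0],[1,[-0.1,0,0.118],0],[1,[-0.1,0,0.118],0],[1,[-0.088,0,0.12],0],[1,[-0.088,0,0.12],0],[1,[0,0,0],0]]'
python3 -c "
from h import *
st()"
python3 -m inch '[[1,[-0.077,0,0.12],0],[1,[-0.077,0,0.12],0],[1,[-0.065,0,0.13],0],[1,[-0.065,0,0.13],0],[1,[-0.03,0,0.07],0],[1,[0,0,0],0],[1,[0,0,0],0],[1,[0,0,0],0]]'
python3 -c "
from h import *
st()
im=optics.get_image('scene')[:,:,::-1]
cv2.imwrite('pics/scene15.png',im)
cv2.imwrite('pics/scene15z.png',cv2.resize(im[40:190,80:260],None,fx=4,fy=4,interpolation=cv2.INTER_CUBIC))"
```

```text
time_s: 27.2
position: [0.5712, -0.3073, 0.3335]
tool_rot: [[-0.001, 0.171, 0.985], [0.001, 0.985, -0.171], [-1.0, 0.001, -0.001]]
ft_force: [-7.6, 5.8, 7.6]
grip_width: 0.0086
t 27.2 pos [ 0.5712 -0.3073  0.3335] zang -9.8 F [-7.57  5.8   7.63] w 0.0086
time_s: 27.87
position: [0.5879, -0.31, 0.3429]
tool_rot: [[0.0, 0.17, 0.985], [0.001, 0.985, -0.17], [-1.0, 0.001, 0.0]]
ft_force: [-4.7, 6.1, 6.4]
grip_width: 0.0085
t 27.87 pos [ 0.5879 -0.31    0.3429] zang -9.8 F [-4.67  6.13  6.39] w 0.0085
```

View pics/scene15z.png

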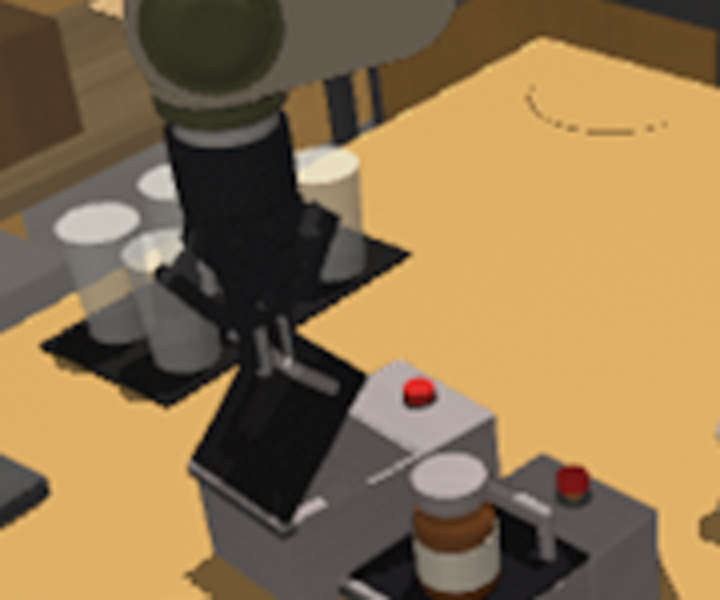

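View pics/scene15.png

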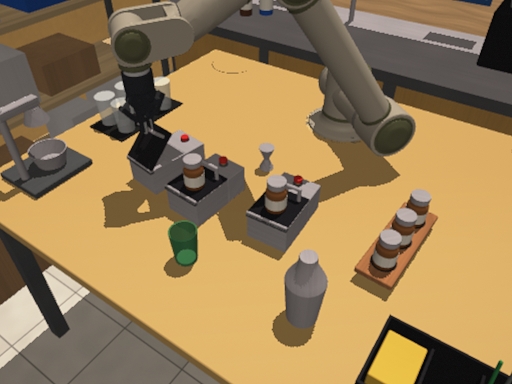

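The cover is at about 45°: bar travel of 57 mm forward and 60 mm up matches the arc. I hold for a moment to confirm it is steady, then hand in.

```bash
python3 -m inch '[[1,[0,0,0],0],[1,[0,0,0],0],[1,[0,0,0],0],[1,[0,0,0],0],[1,[0,0,0],0],[1,[0,0,0],0],[1,[0,0,0],0],[1,[0,0,0],0]]'
python3 -c "
from h import *
st()
im=optics.get_image('top')[:,:,::-1]; cv2.imwrite('pics/top16.png',im)"
```

```text
time_s: 28.58
position: [0.5879, -0.31, 0.3429]
tool_rot: [[0.0, 0.17, 0.985], [0.001, 0.985, -0.17], [-1.0, 0.001, 0.0]]
ft_force: [-4.3, 6.2, 6.2]
grip_width: 0.0088
t 28.58 pos [ 0.5879 -0.31    0.3429] zang -9.8 F [-4.29  6.22  6.18] w 0.0088
```

View pics/top16.png

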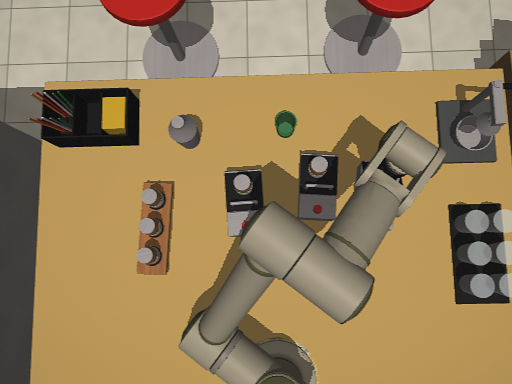

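The top view shows the row complete with lids at (152,197), (150,226) and (149,255). The other two wells, jars, tumbler and shaker look unchanged, so I hand in.

```bash
python3 -c "
from rig import env
print(env.close_job())"
```

```text
the job is handed in; nothing more can be done
None
```

I found the loose bolt, moved that well's jar to the shelf, and handed the job in at about 28.6 s with its cover held open at about 45°.

- **Loose bolt:** it was the first one I tapped, the right-hand well as seen from the robot. It went down 8 mm and stopped at 7.6 N, and a picture after lifting off showed the head lower. I did not tap the other two.
- **Jar:** it stands upright, let go, on the free pad, and the row shows three jars in both camera views.
- **Cover:** I gripped the bar at about 8.7 mm opening and followed the hinge arc. The 45° is worked out from how far the gripper moved and fits the picture. In the last check before handing in, pose, force and opening were steady, with the fingers still loaded by several newtons.
- **Everything else:** the other wells, jars, tumbler and shaker looked unmoved in the last pictures. The arm hid the jigger in the final top view, but it was in its place in the scene view just before.

**Disagreements:**
- The two cameras differed by 4 to 9 mm sideways on the bolts, lids, pad and bar, so I steered between them.
- The first grip on the bar carried about 11 N sideways, from being a millimetre or two off. I partly eased that while lifting.

No check failed.

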